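# Pry open the stuck vial case with the spatula

### The arm

A 6-joint arm with a two-finger parallel gripper is mounted at the origin on the work surface. World frame = base frame: x ahead of the robot, y to its left, z up, the work surface at z = 0. Lengths are in m, angles in rad, forces in N, time in s.
With the tool pointing down it reaches from about 0.4 to 0.825 m from the base axis. Payload 7 kg.
Tool frame: the origin (TCP) lies at the centre of the arm's flange, where the gripper is bolted on; the fingertips stand 178 mm ahead of it and the grasp point (between the pads) lies arm.tcp_to_grasp ahead of it (arm.tcp_to_grasp is the distance from the TCP to the grasp point, in m); z points along the fingers, y is the direction in which the jaws open and shut (so a half turn about z gives the same grasp; the last joint's range is limited). The gripper opens to 88 mm and grips with 3 to 60 N. Pads are 19 mm wide; open, the fingers measure 130 mm over their backs; the gripper's body (78 mm by 193 mm) begins 47 mm behind the grasp point.
Start: joints at [1.391, 0.359, 0.012, 0, -1.224, -0.288], TCP at [0.304, 0.602, 0.405] pointing down, gripper open.
Joint ranges: [-3.07, 3.07], [-1.43, 2.12], [-1.02, 1.25], [-3.03, 1.67], [-3.05, -0], [-3.03, 3.03]. Speed limits (rad/s): [2.39, 2.39, 3.01, 3.14, 3.14, 3.14].

### API

Orientations are given as [roll, pitch, yaw] about the fixed x, y, z axes, in that order (R = Rz(yaw) Ry(pitch) Rx(roll)).
In Python, from station import arm gives the robot as it stands.
- The arm moves only by the tool move_arm, never from a script. Its argument "deltas" is a list of rows, each a list of 6 numbers: the shift along the world's x, y, z in mm, then the turn, a rotation vector about the world's x, y, z in degrees. In form: [[tx, ty, tz, ax, ay, az], ...]. A call has exactly 5 rows; each row shifts and turns the commanded pose from where the row before left it; what a row does not reach is not made up. A row lasts 1/12 s, in which the tool goes at most 41.7 mm and 7.16 degrees, less where a joint would pass 70% of its speed; a pose out of reach is approached as far as the arm can. A call with a gripper value outside its range is refused whole. "claw" is the closure in counts, from 0 (fully open) to 255 (shut), set as the call begins (left out, the last holds). The fingers move at their own pace and stop on an object; "squeeze" is the grip in N (left out, the last holds). Time passes only in rows, so rows that do not move let the fingers close, or fill a call up. It gives the time, the measured TCP pose, the force and the opening at its end, in the units of the state.
- arm.get_state(): the state, without advancing time (a new reading comes with each control period).
- arm.grab_frame(name): name is "side" or "top" or "wrist"; returns the picture (400x640x3 uint8, red, green, blue); there is no depth.
- arm.calibration(name): a dict with "intrinsics" (3x3 intrinsics, pixels), "T" (4x4, takes a point from camera to world coordinates); the wrist camera has in their place "mount" (4x4, takes a point from camera to tool coordinates, whose origin is the TCP and whose axes are the flange's). Camera axes: x right, y up, looking along -z (the intrinsics and any distortion apply to the point x, -y, -z); pixel columns grow to the right and rows downward; lengths in m; the calibration is good to about 2 mm. The wrist camera is an equidistant fisheye: a pixel r from the principal point sees the ray r / f radians off the axis. A picture is of the moment at which its call begins: read the wrist's pose just before it. calibration takes no time and is no camera call.
- arm.job_done(): hands the job in, once; it reports no verdict.
Trained networks look in the newest picture that a camera, given by its name, has taken for a name from the list of things; names that differ only in an ending like _2 or _b are one class to them, and where a whole thing is asked for, a point or a joint stands for the part that bears it (a point fixed in the world has none). Each returns a list of dicts, best first, with "score" (0 to 1); they miss things now and then, are a little off and sometimes report something else, mostly with a low value. They report only what shows in the picture. A call takes as long as a camera call.
- arm.spot_in(thing, camera): "xy" ([column, row] in pixels, amid what is visible of it).
- arm.masks_of(thing, camera): "pixels" (400x640 bool, what is visible of it) and "xy" ([column, row] in pixels, amid what is visible of it).
- arm.spot_point(thing, camera): "xy" ([column, row] in pixels: a listed point, or the origin of a listed thing).
The state is a dict: "t": time; "q": joint angles; "qd": joint speeds; "joint_efforts": joint torques, N m; "eef_pos": TCP position; "ee_rot": TCP orientation; "force": force on the tool from outside, world axes, zero at the start; "moment": the same for the moment, N m; "width": finger opening in m.
Only numpy, scipy, OpenCV 4.12 (cv2) and the standard library are available. Lean on these libraries where they do the work, as an engineer would, in place of code of your own. Each camera call takes 0.05 s, during which the arm holds its last target. There are 200 camera calls.

### The job

Take the blue-handled spatula from its white rest, slide its blade under the front edge of the red vial case's stuck lid at the yellow sill, and lever the lid up and back until it stands open by itself, close to upright or farther. Then lay the spatula back on its rest, handle across both supports and well between their lips, blade pointing the same way as before, and let go. Touch the case and its lid with the spatula only, and leave the other glassware where it is.

Things in the scene. Friction and masses are not known exactly. Their poses are not given: they have to be found in the camera images.
- case: Red case with a white hinged lid, fixed, left or right of the robot, yawed up to 0.3 rad; 120 mm deep (x) by 170 wide (y), rim 85 mm above the bench, walls 5 mm. Origin: centre of its underside; x points from the front (pry side, towards the robot) to the hinge side, z up. Inside, nothing stands between 62 mm height and the lid.
- slot (a point): Centre of the pry gap's mouth, in the front wall's outer face, 80 mm above the bench; axes as the case's. The gap is 60 mm wide, from 75 mm (notch in the wall) to 85 mm (underside of the shut lid). A fixed yellow sill as wide stands out 12 mm in front of it, its top level with the gap's bottom.
- lid (a joint): Opening angle of the lid, rad: 0 shut, 1.57 upright, stop at 1.9. It starts between 0 and 0.04. The hinge is stiff (dry friction 0.25 N m, so about 2 to 4 N at the front edge) and the lid stays at whatever angle it is left.
- lid_hinge (a point): Middle of the hinge line: on the rim of the case's far wall, 60 mm behind the case's centre, 85 mm above the bench. It is in the lid's underside; the axis runs along the case's y. Its own axes turn with the lid.
- lid_edge (a point): Middle of the lower front edge of the lid (a 120 x 170 x 7 mm flat white plate, 0.13 kg or so), 120 mm from the hinge line in the plane of the lid's underside. Moves with the lid.
- spatula_grip (a point): Centre of the spatula's blue handle, half-way up. Handle: 100 mm long (x), 14 mm wide (y), 16 mm high (z). x points along the tool to the blade tip, z up as it lies. Whole tool about 0.09 kg.
- spatula_tip (a point): Middle of the blade's tip edge, 125 mm ahead of the handle's centre along the tool's x. The flat steel blade is 3 mm thick, 18 mm wide, reaches 75 mm out of the handle and lies at half the handle's height.
- rest_mid (a point): Where the handle's centre belongs on the fixed white rest, 53 mm above the bench; x along the tool, z up. Two supports, 12 mm long, 38 mm before and behind this point, tops at 45 mm; the handle lies across both between 5 mm high lips 34 mm apart. 64 mm is free for fingers between them, down to the base plate (130 x 60 mm, 10 mm high).
- flask: Bystander: stoppered round glass flask in a cork ring, 90 mm wide, 150 mm high. Origin at the centre of the underside.
- bottle: Bystander: amber bottle, 70 mm wide, 150 mm high. Origin under its centre.
- beaker: Bystander: glass beaker, 70 mm wide, 90 mm high. Origin under its centre.
- dish: Bystander: low white dish, 60 mm wide, 22 mm high, standing between the case and the rest, nearer the robot. Origin under its centre.
- jar: Bystander: small glass jar with a green cap, 52 mm wide, 60 mm high. Origin under its centre.

How it is judged:
By the outcome, as a careful person would: the job done as asked, in the order asked, and still so for the second after the job is handed in, with the robot touching nothing.
It also fails if it takes over 64 s, if anything falls off the work surface, if the arm or the gripper's body presses on something with over 40 N, if the wrist force passes 120 N, or if a joint passes its speed limit or range.

## Working session

There is one attempt and no reset: what is moved stays moved. The work goes in short steps, Python scripts to look and compute and a tool call to move; the robot and the scene stay as the last step left them, time stands still between calls to the robot, and variables do not carry over. Pictures are saved under pics/ and viewed, about 8 in all and at most 12, crops included, and the job is handed in when it is done.

Besides the shell and the picture viewer there is one more tool, called after "Request:" as name([rows], argument=value, ...), one row to a line, values as JSON. move_arm: Moves the arm, as the interface text tells. Its arguments: {"type":"object","properties":{"deltas":{"type":"array","items":{"type":"array","items":{"type":"number"}}},"claw":{"type":"number"},"squeeze":{"type":"number"}},"required":["deltas"]}

```bash
ls; mkdir -p pics; cat > h.py <<'E'
import numpy as np, cv2
from station import arm
from scipy.spatial.transform import Rotation as R
def ray(cam,xy,st=None):
    c=arm.calibration(cam); K=np.array(c["intrinsics"]); 
    u=(xy[0]-K[0,2])/K[0,0]; v=(xy[1]-K[1,2])/K[1,1]
    if cam=="wrist":
        r=np.hypot(u,v); s=np.sin(r)/r if r>1e-9 else 1
        d=np.array([u*s,-v*s,-np.cos(r)])
        st=st or arm.get_state(); T=np.eye(4); T[:3,:3]=R.from_euler('xyz',st["ee_rot"]).as_matrix(); T[:3,3]=st["eef_pos"]
        M=T@np.array(c["mount"])
    else:
        d=np.array([u,-v,-1]); M=np.array(c["T"])
    d=M[:3,:3]@d; return M[:3,3], d/np.linalg.norm(d)
def atz(cam,xy,z,st=None):
    o,d=ray(cam,xy,st); return o+d*(z-o[2])/d[2]
def tri(rays):
    A=0;b=0
    for o,d in rays:
        P=np.eye(3)-np.outer(d,d); A=A+P; b=b+P@o
    x=np.linalg.solve(A,b); return x,[np.linalg.norm((np.eye(3)-np.outer(d,d))@(x-o)) for o,d in rays]
def save(n,im): cv2.imwrite("pics/"+n+".png",im[:,:,::-1])
E
python3 - <<'E'
from h import *
np.set_printoptions(precision=4,suppress=True)
st=arm.get_state(); print(st, arm.tcp_to_grasp)
for c in ("top","side"):
    save(c+"0",arm.grab_frame(c)); print(c,arm.calibration(c))
Z=dict(case=0,slot=.08,lid_hinge=.085,lid_edge=.086,spatula_grip=.053,spatula_tip=.053,rest_mid=.053,flask=0,bottle=0,beaker=0,dish=0,jar=0)
for n,z in Z.items():
    for c in ("top","side"):
        r=arm.spot_point(n,c)
        for k in r[:2]: print(n,c,np.round(k["xy"],1),round(k["score"],2),atz(c,k["xy"],z))
E
```

```text
pics
{'t': 0.0, 'q': array([ 1.3911,  0.3594,  0.0111, -0.0003, -1.2241, -0.2881]), 'qd': array([ 0.0008,  0.0001,  0.0004, -0.0013,  0.0005,  0.0001]), 'joint_efforts': array([  0.0019, -58.2719,  29.3048,   6.9972,   0.007 ,  -0.0002]), 'eef_pos': array([0.3043, 0.6023, 0.4038]), 'ee_rot': array([ 3.14  , -0.0002, -0.4679]), 'force': array([-0.0979, -0.423 ,  0.0592]), 'moment': array([ 0.0102,  0.0009, -0.058 ]), 'width': 0.08741015384257653} 0.1593
top {'intrinsics': array([[416.0557,   0.    , 310.8264],
       [  0.    , 416.0557, 206.0005],
       [  0.    ,   0.    ,   1.    ]]), 'T': array([[ 0.0246,  0.9802, -0.1965,  0.3267],
       [-0.9997,  0.0223, -0.0139, -0.0112],
       [-0.0092,  0.1968,  0.9804,  1.4962],
       [ 0.    ,  0.    ,  0.    ,  1.    ]])}
side {'intrinsics': array([[463.5698,   0.    , 319.5168],
       [  0.    , 463.5698, 197.7042],
       [  0.    ,   0.    ,   1.    ]]), 'T': array([[ 0.8372,  0.3016, -0.4561,  0.0487],
       [-0.5468,  0.4523, -0.7046, -0.8674],
       [-0.0062,  0.8393,  0.5436,  0.7551],
       [ 0.    ,  0.    ,  0.    ,  1. 
[... 884 characters left out ...]
 side [286.2 172.6] 0.95 [0.6303 0.2166 0.053 ]
flask top [311.8 184.6] 0.85 [0.7075 0.0083 0.    ]
flask side [347.6 212.8] 0.72 [0.7056 0.0007 0.    ]
bottle top [438.3 247.8] 0.77 [ 0.4841 -0.4508  0.    ]
bottle top [367.2 211.7] 0.22 [ 0.61   -0.1965  0.    ]
bottle side [389.6 350.7] 0.95 [ 0.4928 -0.4329  0.    ]
bottle side [363.1 265.2] 0.41 [ 0.605  -0.2018  0.    ]
beaker top [199.6 236.5] 0.57 [0.5047 0.4101 0.    ]
beaker top [312.7 188. ] 0.29 [0.6946 0.0047 0.    ]
beaker side [225.4 171.4] 0.93 [0.5116 0.4167 0.    ]
dish side [271.7 246. ] 0.78 [ 0.454  -0.0123  0.    ]
jar top [422.9 207.9] 0.76 [ 0.6288 -0.3998  0.    ]
jar side [429.  313.9] 0.87 [ 0.6267 -0.4055  0.    ]
```

View pics/side0.png

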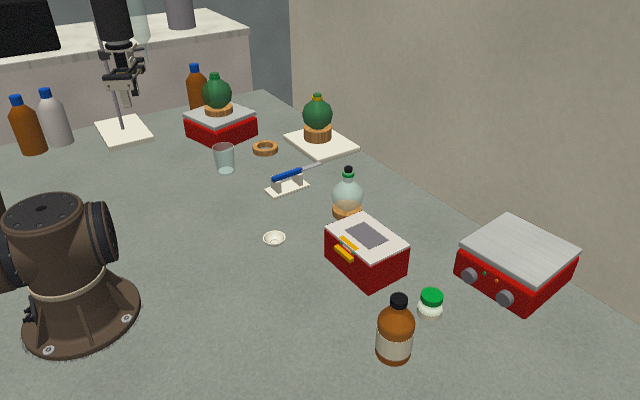

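View pics/top0.png

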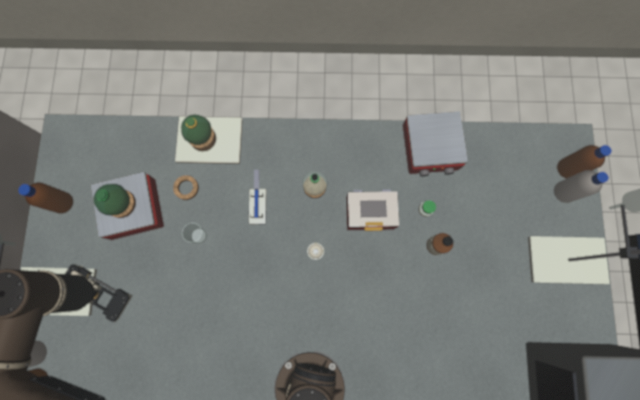

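The side view shows the case at (366,250) with its sill at (344,254), and the spatula on its rest at (287,174) with the tip near (322,165). Both tools point roughly along +x. I'll move above the spatula and look from close by.

Request:
move_arm([
  [20, -26, -1, 0, 0, 1.6],
  [20, -26, -1, 0, 0, 1.6],
  [20, -26, -1, 0, 0, 1.6],
  [20, -26, -1, 0, 0, 1.6],
  [20, -26, -1, 0, 0, 1.6],
], claw=0)

```text
t: 1.72
eef_pos: [0.405, 0.4712, 0.3998]
ee_rot: [-3.141, -0.0, -0.326]
force: [-0.2, 0.7, -0.2]
width: 0.0875
```

Request:
move_arm([
  [20, -26, -1, 0, 0, 1.6],
  [20, -26, -1, 0, 0, 1.6],
  [20, -26, -1, 0, 0, 1.6],
  [20, -26, -1, 0, 0, 1.6],
  [20, -26, -1, 0, 0, 1.6],
])

```text
t: 2.13
eef_pos: [0.5051, 0.3411, 0.3949]
ee_rot: [-3.141, -0.0, -0.187]
force: [1.1, 1.1, 0.1]
width: 0.0875
```

Request:
move_arm([
  [20, -26, -1, 0, 0, 1.6],
  [20, -26, -1, 0, 0, 1.6],
  [20, -26, -1, 0, 0, 1.6],
  [20, -26, -1, 0, 0, 1.6],
  [0, 0, 0, 0, 0, 0],
])

```text
t: 2.55
eef_pos: [0.5867, 0.2346, 0.3903]
ee_rot: [3.14, 0.0, -0.079]
force: [-0.2, 1.2, 0.6]
width: 0.0877
```

```bash
cat > look.py <<'E'
from h import *
import sys
np.set_printoptions(precision=4,suppress=True)
def look(name,Z,cam="wrist",n=2):
    st=arm.get_state(); print(st["t"],st["eef_pos"],st["ee_rot"],st["q"],"F",st["force"],"w",st["width"])
    save(name,arm.grab_frame(cam))
    for k,z in Z.items():
        for r in arm.spot_point(k,cam)[:n]: print(k,np.round(r["xy"],1),round(r["score"],2),atz(cam,r["xy"],z,st))
E
python3 - <<'E'
from look import *
look("w1",dict(spatula_grip=.053,spatula_tip=.053,rest_mid=.053))
E
```

```text
2.55 [0.5867 0.2346 0.3903] [ 3.1404  0.     -0.0787] [ 0.689   0.2978 -0.1099  0.0009 -1.1639  0.8028] F [-0.1794  1.1858  0.6347] w 0.08770463088371551
spatula_grip [349.6 147.6] 0.82 [0.6217 0.2032 0.053 ]
spatula_tip [334.   31.6] 0.61 [0.7436 0.2101 0.053 ]
rest_mid [345.8 144.7] 0.96 [0.625  0.2069 0.053 ]
```

View pics/w1.png

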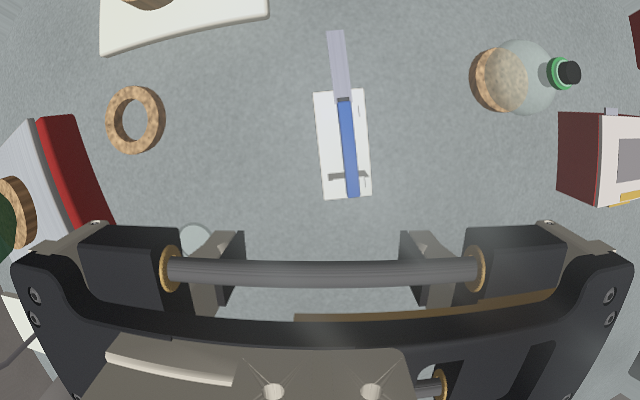

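```bash
python3 - <<'E'
from look import *
st=arm.get_state(); im=arm.grab_frame("wrist")
m=arm.masks_of("spatula_grip","wrist")
hsv=cv2.cvtColor(im,cv2.COLOR_RGB2HSV)
b=cv2.inRange(hsv,(105,120,40),(130,255,255)); n,l,s,c=cv2.connectedComponentsWithStats(b)
for i in range(1,n):
    if s[i,4]>100: print(s[i],c[i])
for k in m[:2]:
    p=k["pixels"]; print(k["score"],k["xy"],p.sum())
    ys,xs=np.nonzero(p&(b>0))
    if len(xs)<20: continue
    P=np.array([atz("wrist",q,.055,st)[:2] for q in zip(xs,ys)]); (cx,cy),wh,a=r=cv2.minAreaRect((P*1000).astype(np.float32)); print("blue",r,P.mean(0))
    u,_,v=np.linalg.svd(P-P.mean(0),full_matrices=False); print("yaw",np.arctan2(v[0,1],v[0,0]))
E
```

```text
0.72 [352.1, 100.2] 2787
blue ((648.210205078125, 205.0529022216797), (43.614437103271484, 12.436367988586426), 3.947413444519043) [0.6585 0.2039]
yaw -2.913500782980737
```

The wrist view shows the handle from (344,101) to (353,195) and the blade tip at (336,31). I'll compute the axis from those points.

```bash
python3 - <<'E'
from look import *
st=arm.get_state()
a=atz("wrist",(344,101),.061,st);b=atz("wrist",(353,195),.061,st);t=atz("wrist",(336,31),.0545,st)
print(a,b,(a+b)/2,t,"yaw",np.arctan2(*(a-b)[1::-1]),np.arctan2(*(t-b)[1::-1]), np.linalg.norm(a-b))
E
```

```text
[0.6671 0.2116 0.061 ] [0.5703 0.2082 0.061 ] [0.6187 0.2099 0.061 ] [0.7412 0.2137 0.0545] yaw 0.03505402221934855 0.03216928280737327 0.09686721437157178
```

Request:
move_arm([
  [12, -6, -20, 0, 0, 1.6],
  [12, -6, -20, 0, 0, 1.6],
  [12, -6, -20, 0, 0, 1.6],
  [10, -7, -20, 0, 0, 1.6],
  [0, 0, -20, 0, 0, 0],
])

```text
t: 3.27
eef_pos: [0.6312, 0.2136, 0.2898]
ee_rot: [3.142, -0.001, 0.037]
force: [0.5, 1.2, 1.5]
width: 0.0879
```

```bash
python3 - <<'E'
from look import *
look("w2",dict(spatula_grip=.053,spatula_tip=.053,rest_mid=.053),n=1)
look("s2",dict(spatula_grip=.053,rest_mid=.053),"side",n=1)
E
```

```text
3.2667 [0.6312 0.2136 0.2898] [ 3.1415 -0.0006  0.0373] [ 0.6184  0.431  -0.1534  0.0005 -0.9859  0.9894] F [0.4885 1.1663 1.4966] w 0.08785258384601351
spatula_grip [335.8 224.6] 0.68 [0.623  0.2031 0.053 ]
spatula_tip [334.6  51.7] 0.61 [0.7483 0.2097 0.053 ]
rest_mid [334.6 225. ] 0.73 [0.6227 0.204  0.053 ]
3.4667 [0.6301 0.2143 0.291 ] [3.141  0.0004 0.036 ] [ 0.6202  0.429  -0.1534  0.0004 -0.989   0.9863] F [ 0.3217 -0.8809  0.0755] w 0.08731474381135397
spatula_grip [283.1 176. ] 0.81 [0.6124 0.2039 0.053 ]
rest_mid [285.4 172.9] 0.59 [0.6274 0.2164 0.053 ]
```

View pics/w2.png

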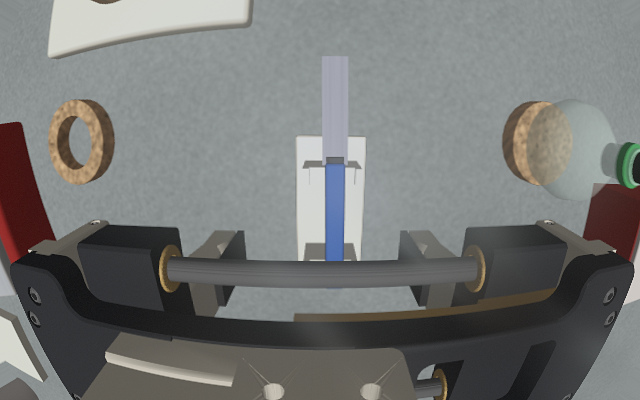

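The handle runs vertically at column 335, with its front at row 163 and the blade tip at row 56. The yaw is good, so I'll shift about 9 mm in y and descend.

Request:
move_arm([
  [2, -5, -10, 0, 0, 0],
  [2, -4, -18, 0, 0, 0],
  [0, 0, -20, 0, 0, 0],
  [0, 0, -20, 0, 0, 0],
  [0, 0, -10, 0, 0, 0],
])

```text
t: 4.03
eef_pos: [0.6337, 0.2038, 0.2105]
ee_rot: [3.141, 0.002, 0.034]
force: [-0.1, -0.3, 0.2]
width: 0.0878
```

Request:
move_arm([
  [0, 0, 0, 0, 0, 0],
  [0, 0, 0, 0, 0, 0],
  [0, 0, 0, 0, 0, 0],
  [0, 0, 0, 0, 0, 0],
  [0, 0, 0, 0, 0, 0],
], claw=255, squeeze=20)

```text
t: 4.45
eef_pos: [0.6347, 0.2047, 0.214]
ee_rot: [-3.141, -0.002, 0.035]
force: [-0.3, -0.3, -0.2]
width: 0.0596
```

Request:
move_arm([
  [0, 0, 0, 0, 0, 0],
  [0, 0, 0, 0, 0, 0],
  [0, 0, 0, 0, 0, 0],
  [0, 0, 0, 0, 0, 0],
  [0, 0, 0, 0, 0, 0],
], squeeze=60)

```text
t: 4.87
eef_pos: [0.6344, 0.2044, 0.2127]
ee_rot: [-3.142, -0.0, 0.035]
force: [-0.2, 0.6, 0.2]
width: 0.0268
```

Request:
move_arm([
  [0, 0, 0, 0, 0, 0],
  [0, 0, 0, 0, 0, 0],
  [0, 0, 0, 0, 0, 0],
  [0, 0, 0, 0, 0, 0],
  [0, 0, 0, 0, 0, 0],
])

```text
t: 5.28
eef_pos: [0.6344, 0.2045, 0.2126]
ee_rot: [3.142, 0.0, 0.035]
force: [0.6, -0.6, -0.8]
width: 0.0134
```

Request:
move_arm([
  [0, 0, 8, 0, 0, 0],
  [0, 0, 15, 0, 0, 0],
  [0, 0, 25, 0, 0, 0],
  [0, 0, 30, 0, 0, 0],
  [0, 0, 25, 0, 0, 0],
])

```text
t: 5.7
eef_pos: [0.6344, 0.2044, 0.3177]
ee_rot: [3.141, -0.0, 0.035]
force: [1.2, 0.1, -0.1]
width: 0.0134
```

Request:
move_arm([
  [-30, -10, 0, 0, 0, 0],
  [-30, -10, 0, 0, 0, 0],
  [-30, -10, 0, 0, 0, 0],
  [-30, -10, 0, 0, 0, 0],
  [-30, -15, 0, 0, 0, 0],
])

```text
t: 6.12
eef_pos: [0.483, 0.1491, 0.316]
ee_rot: [-3.141, -0.0, 0.035]
force: [-0.3, 0.6, -0.2]
width: 0.0134
```

Request:
move_arm([
  [-20, -25, 5, 0, 0, 0],
  [-20, -30, 5, 0, 0, 0],
  [-20, -30, 5, 0, 0, 0],
  [-20, -30, 5, 0, 0, 0],
  [-15, -30, 5, 0, 0, 0],
])

```text
t: 6.53
eef_pos: [0.3874, 0.0031, 0.3413]
ee_rot: [-3.141, -0.0, 0.036]
force: [0.1, -0.6, -1.3]
width: 0.0132
```

Request:
move_arm([
  [0, -30, 5, 0, 0, 0],
  [0, -30, 5, 0, 0, 0],
  [0, -30, 5, 0, 0, 0],
  [0, -30, 0, 0, 0, 0],
  [0, -25, 0, 0, 0, 0],
])

```text
t: 6.95
eef_pos: [0.3888, -0.1423, 0.3568]
ee_rot: [-3.142, -0.002, 0.035]
force: [1.0, 0.4, -0.3]
width: 0.0136
```

Request:
move_arm([
  [0, -20, 0, 0, 0, 0],
  [0, -20, 0, 0, 0, 0],
  [0, -10, 0, 0, 0, 0],
  [0, 0, 0, 0, 0, 0],
  [0, 0, 0, 0, 0, 0],
])

```text
t: 7.37
eef_pos: [0.3891, -0.1909, 0.3559]
ee_rot: [-3.142, -0.0, 0.033]
force: [0.0, 0.6, -0.8]
width: 0.0133
```

```bash
python3 - <<'E'
from look import *
look("w3",dict(slot=.08,lid_edge=.086,lid_hinge=.085,spatula_grip=.2,spatula_tip=.2),n=2)
look("s3",dict(slot=.08,lid_edge=.086),"side",n=1)
E
```

```text
7.3667 [ 0.3891 -0.1909  0.3559] [-3.1415 -0.0001  0.0332] [ 0.0023 -0.0087 -0.5643 -0.0001 -1.0151  1.6017] F [ 0.0303  0.6106 -0.753 ] w 0.013346710789355273
slot [347.8  19.7] 0.67 [ 0.5426 -0.2065  0.08  ]
lid_edge [348.7  13.3] 0.66 [ 0.5465 -0.2067  0.086 ]
spatula_grip [324.5 285.3] 0.63 [ 0.3777 -0.1924  0.2   ]
spatula_tip [323.3  26.8] 0.82 [ 0.5012 -0.1874  0.2   ]
7.6667 [ 0.3894 -0.19    0.3558] [-3.1416 -0.0003  0.036 ] [ 0.0047 -0.0089 -0.5647 -0.     -1.0147  1.6021] F [-0.7275 -0.3036 -0.1657] w 0.013655757711095439
slot [344.1 252. ] 0.82 [ 0.5377 -0.2129  0.08  ]
lid_edge [343.8 242.3] 0.56 [ 0.5532 -0.1899  0.086 ]
```

View pics/w3.png

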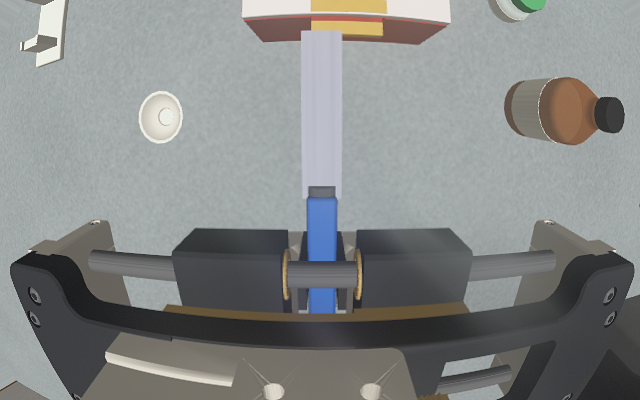

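The wrist view shows the blade tip at (322,30), the sill at (312–383, 20–36), and the case's front wall from x 243 to 450 at the top. I'll measure the case yaw from edge pairs.

```bash
python3 - <<'E'
from look import *
st=arm.get_state()
im=cv2.imread("pics/w3.png"); c=cv2.resize(im[0:60,220:470],None,fx=3.2,fy=3.2,interpolation=cv2.INTER_CUBIC); cv2.imwrite("pics/w3c.png",c)
for nm,p,q,z in(("front bottom",(262,41),(424,44),0),("sill front",(312,35),(383,36),.075),("rim",(244,12),(450,23),.085)):
    a=atz("wrist",p,z,st);b=atz("wrist",q,z,st);d=a-b;print(nm,a,b,np.linalg.norm(d),"yaw",np.arctan2(-d[0],d[1]))
print(atz("wrist",(322,30),.1966,st))
E
```

```text
front bottom [ 0.5415 -0.1194  0.    ] [ 0.5488 -0.2969  0.    ] 0.17763917689116682 yaw 0.041132667734622805
sill front [ 0.5293 -0.1765  0.075 ] [ 0.5323 -0.236   0.075 ] 0.059584748753602146 yaw 0.05151876763904637
rim [ 0.5482 -0.1199  0.085 ] [ 0.5503 -0.2928  0.085 ] 0.17292317279506147 yaw 0.011935547042467989
[ 0.501  -0.1859  0.1966]
```

View pics/w3c.png

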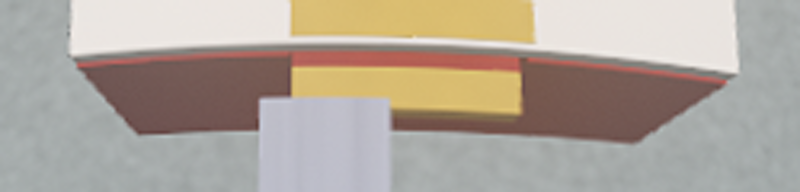

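```bash
python3 - <<'E'
from look import *
st=arm.get_state()
f=lambda u,v:(220+u/3.2,v/3.2)
for nm,p,q,z in(("front bottom",f(138,133),f(635,142),0),("lid edge",f(72,57),f(738,77),.085),("sill back",f(291,67),f(521,70),.075),("sill front",f(291,105),f(521,112),.075),("red notch back?",f(291,53),f(521,57),.085)):
    a=atz("wrist",p,z,st);b=atz("wrist",q,z,st);d=a-b;print(nm,a,b,np.linalg.norm(d),"yaw",np.arctan2(-d[0],d[1]),(a+b)/2)
E
```

```text
front bottom [ 0.5408 -0.1207  0.    ] [ 0.5474 -0.2904  0.    ] 0.16980709384522186 yaw 0.03894046813218562 [ 0.5441 -0.2056  0.    ]
lid edge [ 0.543 -0.119  0.085] [ 0.5494 -0.2934  0.085 ] 0.1745498208609314 yaw 0.036818855913470575 [ 0.5462 -0.2062  0.085 ]
sill back [ 0.542  -0.1751  0.075 ] [ 0.5453 -0.2356  0.075 ] 0.0605661207905733 yaw 0.05444835379225139 [ 0.5436 -0.2053  0.075 ]
sill front [ 0.5312 -0.1755  0.075 ] [ 0.5332 -0.2358  0.075 ] 0.060318278722296705 yaw 0.03343800365058434 [ 0.5322 -0.2057  0.075 ]
red notch back? [ 0.5429 -0.1754  0.085 ] [ 0.5458 -0.2337  0.085 ] 0.058330778595914234 yaw 0.05040873708353424 [ 0.5443 -0.2045  0.085 ]
```

Slot is at (0.544, −0.2055) with yaw about 0.04, and the tool is already aligned. I'll lower to gap height in front of the sill and check before inserting.

Request:
move_arm([
  [0, -10, -25, 0, 0, 0.2],
  [0, -9, -25, 0, 0, 0],
  [0, 0, -27, 0, 0, 0],
  [0, 0, -25, 0, 0, 0],
  [0, 0, -15, 0, 0, 0],
])

```text
t: 8.23
eef_pos: [0.3885, -0.2095, 0.2364]
ee_rot: [-3.141, 0.003, 0.038]
force: [0.1, 0.1, -0.7]
width: 0.0131
```

Request:
move_arm([
  [0, 0, 0, 0, 0, 0],
  [0, 0, 0, 0, 0, 0],
  [0, 0, 0, 0, 0, 0],
  [0, 0, 0, 0, 0, 0],
  [0, 0, 0, 0, 0, 0],
])

```text
t: 8.65
eef_pos: [0.3899, -0.2095, 0.2398]
ee_rot: [3.141, -0.002, 0.039]
force: [1.0, -0.5, -0.4]
width: 0.0134
```

```bash
python3 - <<'E'
from look import *
st=arm.get_state()
look("w4",dict(slot=.08,spatula_tip=.08),n=1)
look("s4",dict(slot=.08,spatula_tip=.08),"side",n=1)
a=cv2.imread("pics/w4.png")[0:120,220:460]; b=cv2.imread("pics/s4.png")[200:300,250:450]
a=cv2.resize(a,(720,360),interpolation=2); b=cv2.resize(b,(720,360)[:1]+(240,),interpolation=2)
cv2.imwrite("pics/c4.png",np.vstack([a,b[:240]]))
E
```

```text
8.65 [ 0.3899 -0.2095  0.2398] [ 3.1412 -0.0024  0.0387] [-0.0449  0.1628 -0.7017  0.0002 -0.7038  1.6542] F [ 1.0268 -0.5373 -0.3819] w 0.01343129150628373
spatula_tip [321.7  29.9] 0.65 [ 0.5021 -0.2048  0.08  ]
8.8 [ 0.3895 -0.2095  0.2393] [ 3.1414 -0.0014  0.0384] [-0.045   0.1634 -0.7025  0.0001 -0.7035  1.6542] F [ 0.3332  0.5327 -0.7737] w 0.013587911816031983
slot [343.7 250.7] 0.96 [ 0.5397 -0.2086  0.08  ]
spatula_tip [330.6 257.2] 0.66 [ 0.502  -0.2109  0.08  ]
```

View pics/c4.png

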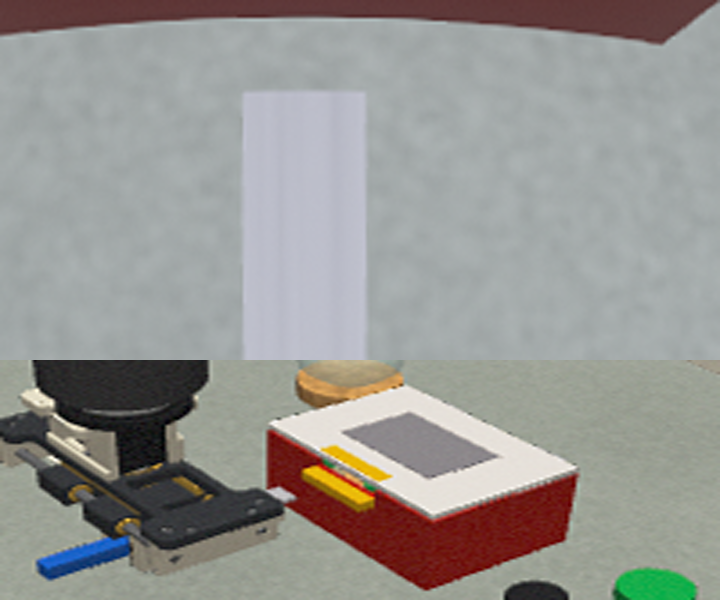

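The tip sits at (0.502, −0.205, 0.08), in line with the slot. Inserting in two gentle steps.

Request:
move_arm([
  [8, 0, 0, 0, 0, 0],
  [8, 0, 0, 0, 0, 0],
  [8, 0, 0, 0, 0, 0],
  [8, 0, 0, 0, 0, 0],
  [6, 0, 0, 0, 0, 0],
])

```text
t: 9.37
eef_pos: [0.4288, -0.2096, 0.2386]
ee_rot: [3.141, -0.0, 0.039]
force: [0.1, 0.6, -1.3]
width: 0.0135
```

Request:
move_arm([
  [6, 0, 0, 0, 0, 0],
  [6, 0.5, 0, 0, 0, 0],
  [6, 0.5, 0, 0, 0, 0],
  [6, 0, 0, 0, 0, 0],
  [4, 0, 0, 0, 0, 0],
])

```text
t: 9.78
eef_pos: [0.4562, -0.2085, 0.2387]
ee_rot: [3.141, -0.0, 0.039]
force: [-0.3, 0.8, -1.1]
width: 0.0136
```

```bash
python3 - <<'E'
from look import *
look("s5",dict(slot=.08,lid_edge=.086),"side",n=1)
E
```

```text
9.7833 [ 0.4562 -0.2085  0.2387] [ 3.1415 -0.0001  0.0386] [-0.0363  0.2538 -0.5777  0.0001 -0.7392  1.6456] F [-0.3021  0.7792 -1.0678] w 0.013646541218131816
slot [345.5 249.7] 0.93 [ 0.5452 -0.208   0.08  ]
lid_edge [345.2 243.5] 0.66 [ 0.5533 -0.1953  0.086 ]
```

The tip is about 24 mm inside with no contact force. Starting the lift.

Request:
move_arm([
  [0, 0, 4, 0, 0, 0],
  [0, 0, 4, 0, 0, 0],
  [0.5, 0, 6, 0, 0, 0],
  [1, 0, 8, 0, 0, 0],
  [1, 0, 8, 0, 0, 0],
])

```text
t: 10.35
eef_pos: [0.4576, -0.2085, 0.2693]
ee_rot: [-3.141, 0.001, 0.038]
force: [1.5, 0.2, -5.3]
width: 0.0132
```

```bash
python3 - <<'E'
from look import *
look("s6",dict(lid_edge=.1),"side",n=1)
b=cv2.imread("pics/s6.png")[180:300,230:430]
cv2.imwrite("pics/c6.png",cv2.resize(b,(800,480),interpolation=2))
E
```

```text
10.35 [ 0.4576 -0.2085  0.2693] [-3.1414  0.0007  0.0382] [-0.0363  0.2131 -0.5414 -0.0002 -0.817   1.6454] F [ 1.467   0.1621 -5.2626] w 0.013232090347226532
lid_edge [345.9 236.3] 0.65 [ 0.5596 -0.1888  0.1   ]
```

View pics/c6.png

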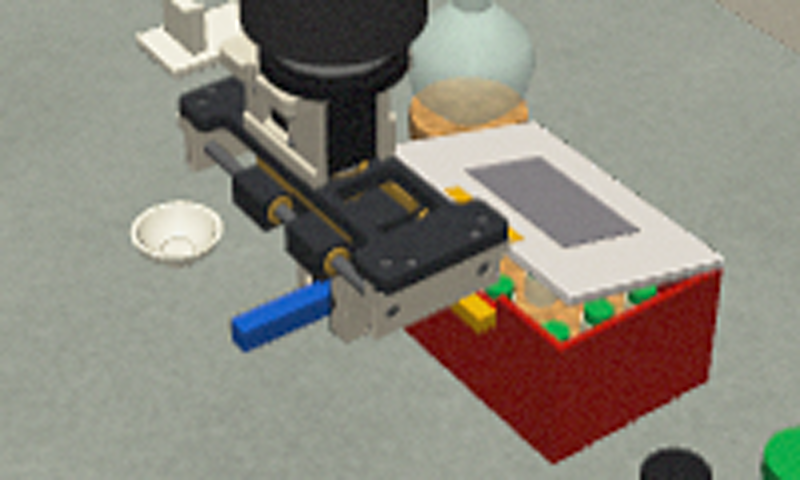

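The lid is rising cleanly (about 0.27 rad) and the handle is still level. I'll continue along an arc about the hinge.

Request:
move_arm([
  [5, 0, 14, 0, 0, 0],
  [7, 0.5, 13, 0, 0, 0],
  [9, 0.5, 12, 0, 0, 0],
  [10, 0.5, 10, 0, 0, 0],
  [12, 0.5, 9, 0, 0, 0],
])

```text
t: 10.87
eef_pos: [0.5001, -0.2066, 0.3273]
ee_rot: [-3.141, 0.002, 0.038]
force: [-3.0, -0.6, -2.7]
width: 0.0136
```

```bash
python3 - <<'E'
from look import *
look("s7",dict(lid_edge=.18,lid_hinge=.085,spatula_tip=.16),"side",n=1)
b=cv2.imread("pics/s7.png")[150:300,230:430]
cv2.imwrite("pics/c7.png",cv2.resize(b,(800,600),interpolation=2))
E
```

```text
10.8667 [ 0.5001 -0.2066  0.3273] [-3.1413  0.0015  0.0378] [-0.0296  0.2056 -0.391  -0.0002 -0.9757  1.6383] F [-3.0243 -0.6436 -2.6584] w 0.013567754133637625
lid_edge [363.1 198.8] 0.89 [ 0.6111 -0.1807  0.18  ]
lid_hinge [385.  233.6] 0.89 [ 0.6546 -0.2161  0.085 ]
```

View pics/c7.png

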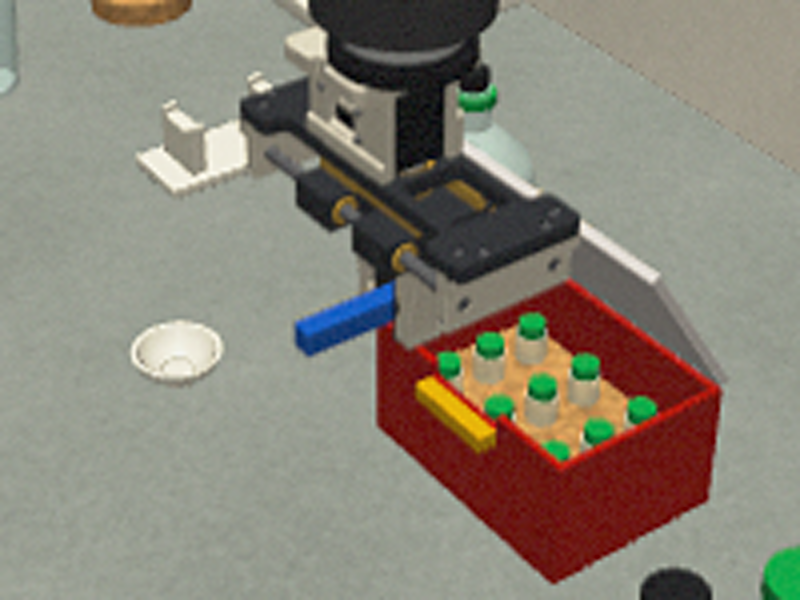

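The lid is at about 1 rad, the spatula is level and the body is clear. I'll finish the arc.

Request:
move_arm([
  [13, 0.5, 7, 0, 0, 0],
  [14, 0.5, 5, 0, 0, 0],
  [14, 0.5, 3, 0, 0, 0],
  [14, 0.5, 0, 0, 0, 0],
  [13, 0.5, -2, 0, 0, 0],
])

```text
t: 11.48
eef_pos: [0.5686, -0.204, 0.3392]
ee_rot: [-3.141, 0.001, 0.038]
force: [-2.3, 0.3, 1.0]
width: 0.0135
```

```bash
python3 - <<'E'
from look import *
look("s8",dict(lid_edge=.205,lid_hinge=.085,spatula_tip=.18),"side",n=1)
E
```

```text
11.4833 [ 0.5686 -0.204   0.3392] [-3.1413  0.0011  0.0381] [-0.0215  0.2931 -0.2398 -0.0003 -1.0391  1.6306] F [-2.3272  0.2889  0.9887] w 0.013452613717562598
lid_edge [394.6 182.9] 0.96 [ 0.6876 -0.1975  0.205 ]
lid_hinge [385.8 229.6] 0.63 [ 0.6664 -0.205   0.085 ]
```

The lid is at about 1.75 rad. Backing straight out and returning along the same way.

Request:
move_arm([
  [-20, -0.5, 0, 0, 0, 0],
  [-30, -1, 0, 0, 0, 0],
  [-30, -1, 0, 0, 0, 0],
  [-35, 0, 0, 0, 0, 0],
  [-35, 0, 0, 0, 0, 0],
])

```text
t: 12.1
eef_pos: [0.4168, -0.2066, 0.3394]
ee_rot: [3.142, -0.0, 0.038]
force: [-0.5, 0.5, -1.0]
width: 0.0135
```

Request:
move_arm([
  [-25, 20, 0, 0, 0, 0],
  [0, 30, 0, 0, 0, 0],
  [0, 30, 0, 0, 0, 0],
  [0, 30, 0, 0, 0, 0],
  [0, 30, 0, 0, 0, 0],
])

```text
t: 12.52
eef_pos: [0.3927, -0.0658, 0.3401]
ee_rot: [-3.141, -0.002, 0.037]
force: [0.4, -0.1, -1.5]
width: 0.0131
```

Request:
move_arm([
  [0, 30, 0, 0, 0, 0],
  [0, 30, 0, 0, 0, 0],
  [0, 30, 0, 0, 0, 0],
  [5, 30, 0, 0, 0, 0],
  [10, 30, 0, 0, 0, 0],
])

```text
t: 12.93
eef_pos: [0.4074, 0.0842, 0.3401]
ee_rot: [-3.14, -0.002, 0.039]
force: [0.9, -1.1, -0.8]
width: 0.0134
```

Request:
move_arm([
  [20, 30, 0, 0, 0, 0],
  [25, 28, 0, 0, 0, 0],
  [30, 25, 0, 0, 0, 0],
  [30, 20, 0, 0, 0, 0],
  [30, 15, 0, 0, 0, 0],
])

```text
t: 13.35
eef_pos: [0.5447, 0.2029, 0.3398]
ee_rot: [-3.141, -0.001, 0.04]
force: [-0.2, 0.0, -1.1]
width: 0.0135
```

Request:
move_arm([
  [30, 0, 0, 0, 0, 0],
  [25, 0, 0, 0, 0, 0],
  [20, 0, -10, 0, 0, 0],
  [10, 0, -10, 0, 0, 0],
  [0, 0, 0, 0, 0, 0],
])

```text
t: 13.77
eef_pos: [0.6294, 0.2007, 0.3166]
ee_rot: [3.14, 0.003, 0.037]
force: [0.5, 0.4, -1.5]
width: 0.0134
```

```bash
python3 - <<'E'
from look import *
look("w9",dict(rest_mid=.053,spatula_tip=.16,spatula_grip=.16),n=1)
look("s9",dict(rest_mid=.053,lid_edge=.205,spatula_tip=.16,spatula_grip=.16),"side",n=1)
a=cv2.imread("pics/w9.png")[0:300,170:490]; b=cv2.imread("pics/s9.png")[90:290,230:430]
cv2.imwrite("pics/c9.png",np.hstack([cv2.resize(a,(400,375)),cv2.resize(b,(375,375),interpolation=2)]))
E
```

```text
13.7667 [0.6294 0.2007 0.3166] [3.1403 0.0031 0.0367] [ 0.6031  0.3997 -0.1353 -0.0007 -1.0392  1.0048] F [ 0.5116  0.4211 -1.4607] w 0.013375696549683751
rest_mid [314.6 210.6] 0.81 [0.6218 0.2064 0.053 ]
spatula_tip [322.1  27.3] 0.92 [0.7409 0.2049 0.16  ]
spatula_grip [313.1 211.9] 0.24 [0.6568 0.2058 0.16  ]
13.9667 [0.628  0.2013 0.3203] [-3.1414 -0.0003  0.0386] [ 0.6053  0.3937 -0.1358 -0.     -1.0409  1.0041] F [-0.8521  0.5792 -0.3631] w 0.013792402112435584
rest_mid [283.8 175. ] 0.75 [0.6171 0.208  0.053 ]
lid_edge [392.4 183.4] 0.95 [ 0.682  -0.1964  0.205 ]
spatula_tip [321.  133.5] 0.69 [0.7458 0.1986 0.16  ]
spatula_grip [282.3 140.2] 0.72 [0.6266 0.2234 0.16  ]
```

View pics/c9.png

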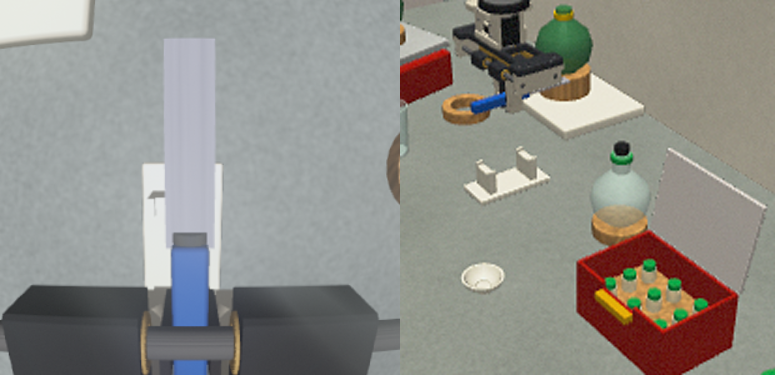

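The lid stands open past upright, and the spatula sits unslipped above the rest. Lowering to the pose where I grasped it.

Request:
move_arm([
  [3, 1.5, -15, 0, 0, 0],
  [3, 1.5, -25, 0, 0, 0],
  [0, 0, -25, 0, 0, 0],
  [0, 0, -20, 0, 0, 0],
  [0, 0, -8, 0, 0, 0],
])

```text
t: 14.63
eef_pos: [0.6337, 0.2041, 0.2238]
ee_rot: [3.14, 0.004, 0.038]
force: [-0.7, -0.0, -1.4]
width: 0.0135
```

Request:
move_arm([
  [0, 0, 0, 0, 0, 0],
  [0, 0, 0, 0, 0, 0],
  [0, 0, 0, 0, 0, 0],
  [0, 0, 0, 0, 0, 0],
  [0, 0, 0, 0, 0, 0],
])

```text
t: 15.05
eef_pos: [0.6352, 0.2047, 0.2281]
ee_rot: [-3.141, -0.002, 0.038]
force: [-0.0, -0.0, -0.5]
width: 0.0137
```

Request:
move_arm([
  [0, 0, -4, 0, 0, 0],
  [-0.5, 0, -4, 0, 0, 0],
  [0, 0, -3, 0, 0, 0],
  [0, 0, -2, 0, 0, 0],
  [0, 0, -1.5, 0, 0, 0],
])

```text
t: 15.47
eef_pos: [0.6342, 0.2044, 0.2125]
ee_rot: [3.141, 0.001, 0.039]
force: [-8.1, -0.3, 17.4]
width: 0.0136
```

Request:
move_arm([
  [0, 0, -0.5, 0, 0, 0],
  [0, 0, 0, 0, 0, 0],
  [0, 0, 0, 0, 0, 0],
  [0, 0, 0, 0, 0, 0],
  [0, 0, 0, 0, 0, 0],
])

```text
t: 15.88
eef_pos: [0.6341, 0.2044, 0.2126]
ee_rot: [3.141, 0.0, 0.039]
force: [-4.8, -0.9, 7.8]
width: 0.0134
```

It is resting on the supports with about 8 N. Releasing by lowering the grip force first, then opening.

Request:
move_arm([
  [0, 0, 0.5, 0, 0, 0],
  [0, 0, 0, 0, 0, 0],
  [0, 0, 0, 0, 0, 0],
  [0, 0, 0, 0, 0, 0],
  [0, 0, 0, 0, 0, 0],
], squeeze=5)

```text
t: 16.3
eef_pos: [0.6344, 0.2045, 0.2126]
ee_rot: [3.141, -0.0, 0.039]
force: [-2.1, -0.3, 6.6]
width: 0.0143
```

Request:
move_arm([
  [0, 0, 0, 0, 0, 0],
  [0, 0, 0, 0, 0, 0],
  [0, 0, 0, 0, 0, 0],
  [0, 0, 0, 0, 0, 0],
  [0, 0, 0, 0, 0, 0],
], claw=0)

```text
t: 16.72
eef_pos: [0.6344, 0.2044, 0.2119]
ee_rot: [3.141, 0.0, 0.038]
force: [0.1, 0.8, -0.3]
width: 0.0418
```

Request:
move_arm([
  [0, 0, 0, 0, 0, 0],
  [0, 0, 0, 0, 0, 0],
  [0, 0, 0, 0, 0, 0],
  [0, 0, 0, 0, 0, 0],
  [0, 0, 0, 0, 0, 0],
])

```text
t: 17.13
eef_pos: [0.6344, 0.2045, 0.2122]
ee_rot: [-3.142, -0.0, 0.038]
force: [0.7, -0.1, -0.1]
width: 0.0752
```

Request:
move_arm([
  [0, 0, 0, 0, 0, 0],
  [0, 0, 5, 0, 0, 0],
  [0, 0, 15, 0, 0, 0],
  [0, 0, 25, 0, 0, 0],
  [0, 0, 30, 0, 0, 0],
])

```text
t: 17.55
eef_pos: [0.6338, 0.2041, 0.2866]
ee_rot: [3.14, 0.003, 0.038]
force: [0.8, 0.3, 0.0]
width: 0.0875
```

Request:
move_arm([
  [-10, 0, 25, 0, 0, 0],
  [-15, 0, 25, 0, 0, 0],
  [-15, 0, 25, 0, 0, 0],
  [-10, 0, 15, 0, 0, 0],
  [0, 0, 0, 0, 0, 0],
])

```text
t: 17.97
eef_pos: [0.5836, 0.2046, 0.3824]
ee_rot: [-3.138, -0.006, 0.039]
force: [1.1, 0.4, -0.0]
width: 0.0875
```

```bash
python3 - <<'E'
from look import *
look("w10",dict(rest_mid=.053,spatula_tip=.053,spatula_grip=.053),n=1)
look("s10",dict(rest_mid=.053,lid_edge=.205,spatula_tip=.053,spatula_grip=.053,flask=0,dish=0,bottle=0,beaker=0,jar=0),"side",n=1)
a=cv2.imread("pics/w10.png")[0:300,170:490]; b=cv2.imread("pics/s10.png")[90:290,230:430]
cv2.imwrite("pics/c10.png",np.hstack([cv2.resize(a,(400,375)),cv2.resize(b,(375,375),interpolation=2)]))
E
```

```text
17.9667 [0.5836 0.2046 0.3824] [-3.1382 -0.0062  0.0394] [ 0.6528  0.2792 -0.1547  0.0009 -1.1299  0.957 ] F [ 1.1003  0.3811 -0.0302] w 0.08754078944492928
rest_mid [323.9 150.5] 0.74 [0.6208 0.2056 0.053 ]
spatula_tip [582.  179.6] 0.74 [ 0.6116 -0.1434  0.053 ]
spatula_grip [327.  150.6] 0.64 [0.6208 0.2024 0.053 ]
18.1667 [0.5843 0.2044 0.3766] [3.1413 0.0008 0.0383] [ 0.6514  0.2868 -0.1576 -0.0003 -1.1273  0.9578] F [-0.2434  0.7042 -0.7551] w 0.08753809801897917
rest_mid [286.7 173.7] 0.59 [0.6283 0.2099 0.053 ]
lid_edge [395.6 182.1] 0.95 [ 0.6919 -0.1961  0.205 ]
spatula_tip [319.6 163.6] 0.63 [0.7459 0.2077 0.053 ]
spatula_grip [285.3 172.6] 0.59 [0.628  0.2181 0.053 ]
flask [319.4 163.3] 0.63 [0.7991 0.291  0.    ]
dish [275.9 241.5] 0.67 [ 0.472  -0.0018  0.    ]
bottle [391.6 351.1] 0.87 [ 0.4955 -0.4358 -0.    ]
beaker [228.7 169.2] 0.81 [0.5267 0.4243 0.    ]
jar [429.9 313.8] 0.82 [ 0.6285 -0.4063  0.    ]
```

View pics/c10.png

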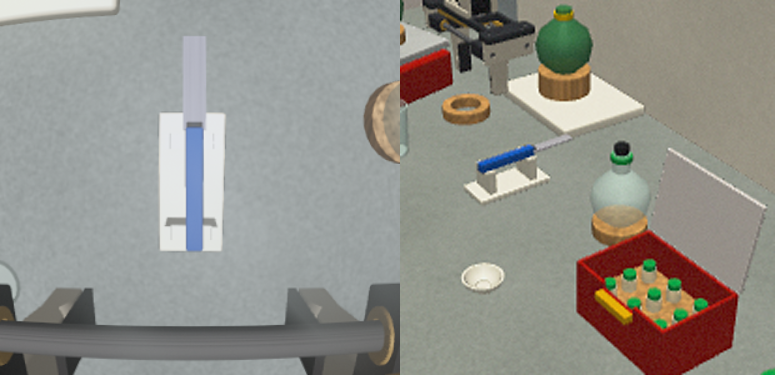

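The spatula lies centred on both supports with its blade forward, the lid stands open past upright, and the glassware has not moved. Handing in.

```bash
python3 -c "
from station import arm
print(arm.job_done())"
```

```text
the job is handed in; nothing more can be done
None
```

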